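Load a seed vial into the empty bin of the carousel

TASK

Turn the seed carousel by its black bar handle until its one empty bin is under the steel loading funnel. Then take the small capped vial standing loose on the bench (the small one, not the tall bottle or the wide jar), drop it through the funnel into that bin, and leave the bin under the funnel.

Things in the scene. Friction and masses are not known exactly. Their poses are not given: they have to be found in the camera images.
- handle (a point): Centre of the black bar handle on the carousel's vertical turning axis, 125 mm above the bench. Bar 60 mm long (this point's x), 16 wide (y), 40 tall. It turns a 250 mm aluminium plate with four round grey bins 90 degrees apart, centred 90 mm from the axis; three hold a vial (tops 80 mm above the bench). Turns either way with light friction (about 0.1 N m) and stays where left.
- empty_bin (a point): Centre of the inner floor of the one empty grey bin, 24 mm above the bench, 90 mm from the turning axis along the handle's +y (square to the bar). 56 mm wide inside, 62 outside, rim 75 mm above the bench. It starts 30 to 80 degrees counter-clockwise (from above) of the funnel.
- funnel (a point): Centre of the mouth of the fixed steel loading funnel, 106 mm above the bench, 90 mm from the turning axis: a bin can be turned to lie straight below it. Mouth 64 mm wide inside (72 outside); lower opening 44 mm wide, 84 mm above the bench, 9 mm over the bins' rims. A post on its outer side, 155 mm from the axis, is no taller than the funnel.
- vial_mid (a point): Centre, half-way up, of the loose amber vial with white cap, upright on the bench: 28 mm diameter, 56 mm tall, about 45 g; z is its own axis. A tall bottle (42 mm wide, 105 tall) and a wide jar (56 mm wide, 42 tall) of the same materials stand near, at least 90 mm away centre to centre; the three change places.
Mind the look-alikes: they are no part of the job. What is shaped like the part that bears vial_mid but green or purple is not meant.

How it is judged:
On the way:
1. the empty bin has been turned under the funnel (within 16 mm, about 10 degrees), while the vial is not yet in it (horizontal distance between empty_bin and funnel below 0.016 m and (horizontal distance between vial_mid and empty_bin above 0.035 m or z of vial_mid in the frame of empty_bin above 0.07 m)), for 0.2 s.
At the end, for the whole second after the job is handed in: The formerly empty bin is under the funnel (bin centre within 16 mm of the funnel's centre, seen from above), the vial is down inside that bin (its centre within 26 mm of the bin's centre and less than 45 mm above its floor) and at rest (horizontal distance between empty_bin and funnel below 0.016 m and horizontal distance between vial_mid and empty_bin below 0.026 m and z of vial_mid in the frame of empty_bin below 0.045 m and linear speed of vial below 0.02 m/s); the robot touches nothing.
It also fails if it takes over 51 s, if anything falls off the work surface, if the arm or the gripper's body presses on something with over 40 N, if the wrist force passes 120 N, or if a joint passes its speed limit or range.

ROBOT

A 6-joint arm with a two-finger parallel gripper is mounted at the origin on the work surface. World frame = base frame: x ahead of the robot, y to its left, z up, the work surface at z = 0. Lengths are in m, angles in rad, forces in N, time in s.
With the tool pointing down it reaches from about 0.275 to 0.85 m from the base axis. Payload 5.2 kg.
Tool frame: the origin (TCP) lies at the very end of the fingers, on their centre line; the grasp point (between the pads) lies 19 mm behind it; z points along the fingers, x is the direction in which the jaws open and shut, and the axes are right-handed (so a half turn about z gives the same grasp; the last joint's range is limited). The gripper opens to 85 mm and grips with 20 to 120 N. Pads are 22 mm wide; open, the fingers measure 114 mm over their backs; the gripper's body (76 mm by 85 mm) begins 54 mm behind the grasp point. The pads swing forward as they close: fully open they stand 13 mm farther back than shut.
Start: joints at [0.964, 0.259, 1.535, -0, 1.348, -0.203], TCP at [0.216, 0.506, 0.231] pointing down, gripper open.
Joint ranges: [-3.14, 3.14], [-0.91, 2.08], [0.19, 2.58], [-1.22, 4.36], [0.22, 2.71], [-3.12, 3.12]. Speed limits (rad/s): [2.57, 2.57, 3.14, 3.14, 3.14, 3.14].

INTERFACE

Orientations are given as a unit quaternion [w, x, y, z].
In Python, from plant import manip, viewer, finish_job gives the robot as it stands.
- The arm moves only by the tool carry_out, never from a script. Its arguments are lists of equal length, an entry for each row: "offset": the shift along the tool's x, y, z each as a share of 200 mm, from -1 to 1, a list of three; "rotation": the turn, a rotation vector about the tool's x, y, z each as a share of pi/4 rad, from -1 to 1, a list of three. In form: {"offset": [[dx, dy, dz], ...], "rotation": [[rx, ry, rz], ...]}. A call has 1 to 5 rows; each row is the pose to reach, as a shift and turn from the pose measured when the call began, along the tool's axes at that moment; what a row does not reach only later rows make up. A row lasts 1/12 s, in which the tool goes at most 41.7 mm and 7.16 degrees, less where a joint would pass 70% of its speed; a pose out of reach is approached as far as the arm can. A call with a number of a shift or a turn outside -1 to 1 is refused whole. A call with a gripper value outside its range is refused whole. "fingers" is the opening, from -1 (shut) to 1 (fully open), set as the call begins (left out, the last holds). The fingers move at their own pace and stop on an object; the grip force is fixed at half the most. Time passes only in rows, so rows that repeat a pose let the fingers close. It gives the time, the measured TCP pose, the force and the opening at its end, in the units of the state.
- manip.get_obs(): the state, without advancing time (a new reading comes with each control period).
- viewer.camera(name): name is "side" or "top"; returns a dict with "img" (420x560x3 uint8, red, green, blue), "K" (3x3 intrinsics, pixels), "world_from_camera" (4x4, takes a point from camera to world coordinates). Camera axes: x right, y up, looking along -z (the intrinsics and any distortion apply to the point x, -y, -z); pixel columns grow to the right and rows downward; lengths in m; the calibration is good to about 2 mm. A picture is of the moment at which its call begins. There is no depth.
- finish_job(): hands the job in, once; it reports no verdict.
The state is a dict: "time": time; "qpos": joint angles; "dq": joint speeds; "effort": joint torques, N m; "position": TCP position; "ee_rot": TCP orientation; "ft_force": force on the tool from outside, world axes, zero at the start; "wrist_torque": the same for the moment, N m; "finger_gap": opening from 0.0 (shut) to 1.0 (fully open).
Only numpy, scipy, OpenCV 4.12 (cv2) and the standard library are available. Lean on these libraries where they do the work, as an engineer would, in place of code of your own. Each camera call takes 0.05 s, during which the arm holds its last target.

## Working session

There is one attempt and no reset: what is moved stays moved. The work goes in short steps, Python scripts to look and compute and a tool call to move; the robot and the scene stay as the last step left them, time stands still between calls to the robot, and variables do not carry over. Pictures are saved under pics/ and viewed, and the job is handed in when it is done.

Besides the shell and the picture viewer there is one more tool, called after "Emit:" by a JSON object that holds its "op" and its "data". carry_out: Moves the arm, as the interface text tells. Its arguments: {"type":"object","properties":{"offset":{"type":"array"},"rotation":{"type":"array"},"fingers":{"type":"number"}},"required":["offset","rotation"]}

```bash
ls; mkdir -p pics
python3 - <<'E'
from plant import manip, viewer
import cv2,pickle
for n in("side","top"):
    c=viewer.camera(n); pickle.dump(c,open(f"{n}0.pkl","wb")); cv2.imwrite(f"pics/{n}0.png",c["img"][:,:,::-1]); print(c["K"],c["world_from_camera"],[k for k in c])
print(manip.get_obs())
E
```

```text
pics
[[408.00331814   0.         279.8622686 ]
 [  0.         408.00331814 208.33031056]
 [  0.           0.           1.        ]] [[ 0.88297589  0.25488058 -0.39419471  0.24883131]
 [-0.46908723  0.51062738 -0.72056704 -0.42248586]
 [ 0.01762807  0.82115502  0.57043289  0.48084005]
 [ 0.          0.          0.          1.        ]] ['img', 'K', 'world_from_camera']
[[464.27610913   0.         280.86437389]
 [  0.         464.27610913 220.41687019]
 [  0.           0.           1.        ]] [[-0.02883702  0.98831924 -0.14964463  0.38618585]
 [-0.99954382 -0.02716644  0.01319627  0.06265411]
 [ 0.00897681  0.1499569   0.98865178  0.98566606]
 [ 0.          0.          0.          1.        ]] ['img', 'K', 'world_from_camera']
{'time': 0.1, 'qpos': array([ 9.64183892e-01,  2.59263338e-01,  1.53593503e+00,  4.12354440e-06,
        1.34802552e+00, -2.02757503e-01]), 'dq': array([ 0.00081724, -0.00079267, -0.00425718,  0.00157116, -0.00139648,
       -0.00076001]), 'effort': array([ 2.98846542e-03, -4.46962988e+01, -2.91248113e+01, -3.91824969e-04,
        6.29252783e-03,  4.01372768e-05]), 'position': array([0.21581766, 0.50538508, 0.23057698]), 'ee_rot': array([ 3.01203642e-04,  8.34555565e-01,  5.50923174e-01, -7.57968214e-04]), 'ft_force': array([-0.41957153,  0.05147978,  0.44682263]), 'wrist_torque': array([-0.03880212, -0.00348414, -0.0366482 ]), 'finger_gap': 0.9993288997735579}
```

View pics/side0.png

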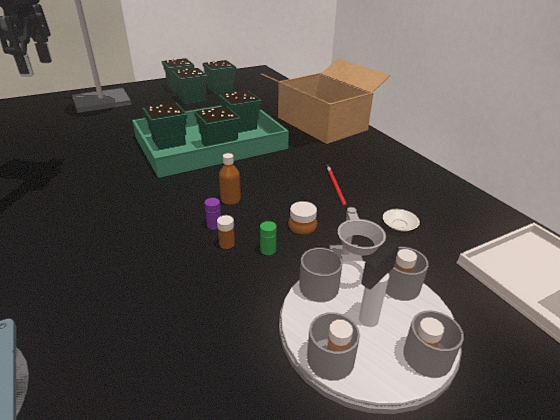

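View pics/top0.png

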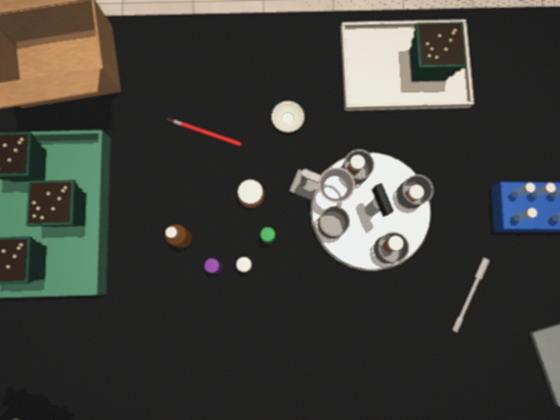

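Top view candidates: the white-capped small vial is at (244,265). It could be confused with the purple vial (212,266), green vial (268,235), tall bottle (177,236), wide jar (251,193) and the vials in the bins at (357,163), (416,193) and (394,245). I choose (244,265), which is (226,233) in the side view. The empty bin is at (333,222) and the funnel at about (335,185). Next I'll check close crops.

```bash
cat > h.py <<'E'
import numpy as np,cv2,pickle
from scipy.spatial.transform import Rotation as R
def proj(c,P):
    T=np.linalg.inv(c["world_from_camera"]); P=np.atleast_2d(P)
    q=P@T[:3,:3].T+T[:3,3]; q=q*[1,-1,-1]; u=q@c["K"].T
    return u[:,:2]/u[:,2:]
def ray(c,uv,z):
    d=np.linalg.inv(c["K"])@[uv[0],uv[1],1]; d=d*[1,-1,-1]; M=c["world_from_camera"]
    d=M[:3,:3]@d; o=M[:3,3]; return o+d*(z-o[2])/d[2]
def circ(x,y,z,r,n=60):
    t=np.linspace(0,2*np.pi,n); return np.c_[x+r*np.cos(t),y+r*np.sin(t),0*t+z]
def load(n,i): return pickle.load(open(f"{n}{i}.pkl","rb"))
def snap(i,names=("side","top")):
    from plant import viewer
    for n in names:
        c=viewer.camera(n); pickle.dump(c,open(f"{n}{i}.pkl","wb")); cv2.imwrite(f"pics/{n}{i}.png",c["img"][:,:,::-1])
def crop(c,box,s,fn,polys=()):
    x0,y0,x1,y1=box; im=cv2.resize(c["img"][y0:y1,x0:x1,::-1].copy(),None,fx=s,fy=s,interpolation=cv2.INTER_CUBIC)
    for P,col in polys:
        u=((proj(c,P)+.5-[x0,y0])*s); cv2.polylines(im,[np.int32(u*8)],False,col,1,cv2.LINE_AA,3)
    cv2.imwrite(fn,im)
E
python3 - <<'E'
from h import *
t=load("top",0); s=load("side",0)
crop(t,(200,140,440,280),3.3,"pics/ct0.png"); crop(s,(190,140,470,400),2.3,"pics/cs0.png")
print("vial",ray(t,(244,264.5),.056),ray(s,(225.5,221.5),.056))
print("funnel",ray(t,(337,185.5),.106),ray(s,(362,238),.106))
print("bin",ray(t,(333.5,222),.075),ray(s,(320.5,265),.075))
print("plate",ray(t,(371,211),.02))
print("handle",ray(t,(382.5,199.5),.145))
E
```

```text
vial [0.43999922 0.12633809 0.056     ] [0.43904581 0.12095371 0.056     ]
funnel [ 0.58485105 -0.05997097  0.106     ] [ 0.57989379 -0.07013758  0.106     ]
bin [ 0.51797824 -0.05385648  0.075     ] [ 0.51438878 -0.06408772  0.075     ]
plate [ 0.5472423  -0.14130261  0.02      ]
handle [ 0.54734629 -0.137432    0.145     ]
```

View pics/ct0.png

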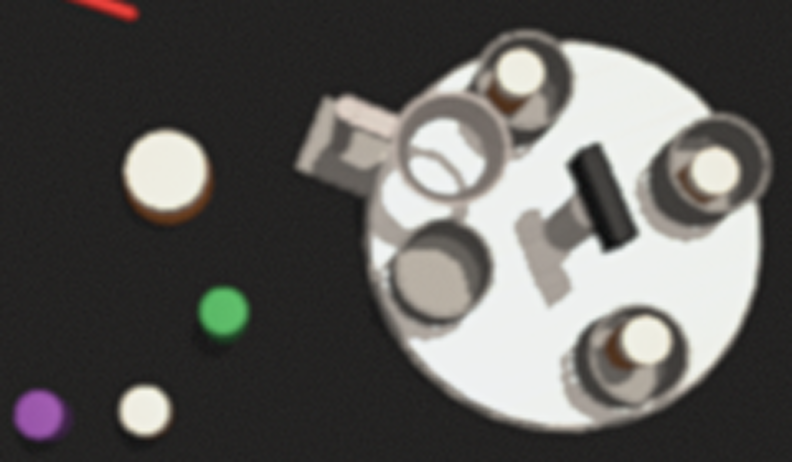

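View pics/cs0.png

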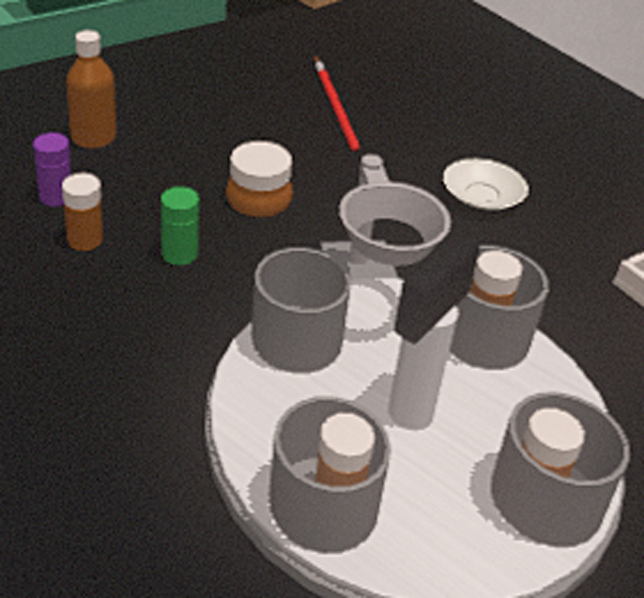

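```bash
cat > fit.py <<'E'
from h import *
t=load("top",0); s=load("side",0)
def f(u,v,x0,y0,k): return ((u)/k+x0-.5,(v)/k+y0-.5)
T={"E":(441,271),"A":(523,86),"B":(715,169),"C":(632,357),"F":(454,148),"V":(145,411)}
S={"E":(301,283),"A":(500,283),"B":(567,444),"C":(330,443),"F":(395,221),"V":(82,188)}
Z=dict(E=.075,A=.075,B=.075,C=.075,F=.106,V=.056)
for k in T:
    a=ray(t,f(*T[k],200,140,3.3),Z[k]); b=ray(s,f(*S[k],190,140,2.3),Z[k]); print(k,a.round(4),b.round(4),((a-b)*1000).round(1))
E
python3 fit.py
```

```text
E [ 0.5188 -0.0532  0.075 ] [ 0.5171 -0.0595  0.075 ] [1.7 6.4 0. ]
A [ 0.632  -0.1087  0.075 ] [ 0.6313 -0.1174  0.075 ] [ 0.7  8.7 -0. ]
B [ 0.5769 -0.2229  0.075 ] [ 0.5753 -0.2302  0.075 ] [ 1.6  7.2 -0. ]
C [ 0.4637 -0.1649  0.075 ] [ 0.4633 -0.1719  0.075 ] [0.5 7.  0. ]
F [ 0.5871 -0.0602  0.106 ] [ 0.5824 -0.0651  0.106 ] [4.8 4.8 0. ]
V [0.4409 0.1274 0.056 ] [0.4388 0.1219 0.056 ] [2.1 5.5 0. ]
```

```bash
cat >> h.py <<'E'
def obs():
    from plant import manip
    return manip.get_obs()
def go(p,yaw=None):
    o=obs(); q=o["ee_rot"]; Rt=R.from_quat(np.r_[q[1:],q[0]]); d=Rt.inv().apply(np.array(p)-o["position"])
    X=Rt.as_matrix()[:,0]; cy=np.degrees(np.arctan2(X[1],X[0]))
    if yaw is None: yaw=cy
    a=np.radians(yaw); M=np.array([[np.cos(a),np.sin(a),0],[np.sin(a),-np.cos(a),0],[0,0,-1]]).T
    rv=(Rt.inv()*R.from_matrix(M)).as_rotvec()
    print("t",o["time"],"pos",o["position"].round(4),"yaw %.1f"%cy,"q6 %.2f"%o["qpos"][5],"gap %.3f"%o["finger_gap"],"F",o["ft_force"].round(1),"M",o["wrist_torque"].round(2))
    print("offset",(d/.2).round(3),"rot",(rv/(np.pi/4)).round(3))
E
python3 -c "
from h import *
go([.547,-.141,.23],108.6)"
```

```text
t 0.1 pos [0.2158 0.5054 0.2306] yaw 66.9 q6 -0.20 gap 0.999 F [-0.4  0.1  0.4] M [-0.04 -0.   -0.04]
offset [-2.321  2.793  0.006] rot [-0.001  0.002 -0.928]
```

Emit:
{"op": "carry_out", "data": {"offset": [[-0.6, 0.72, 0], [-0.6, 0.72, 0], [-0.6, 0.72, 0], [-0.6, 0.72, 0], [-0.6, 0.72, 0]], "rotation": [[0, 0, 0], [0, 0, 0], [0, 0, 0], [0, 0, 0], [0, 0, 0]], "fingers": 0.2}}

```text
time: 0.52
position: [0.3018, 0.3351, 0.2303]
ee_rot: [0.001, 0.835, 0.55, -0.001]
ft_force: [0.8, 1.8, -0.1]
finger_gap: 0.598
```

Emit:
{"op": "carry_out", "data": {"offset": [[-0.6, 0.72, 0], [-0.6, 0.72, 0], [-0.6, 0.72, 0], [-0.6, 0.72, 0], [-0.6, 0.72, 0]], "rotation": [[0, 0, 0], [0, 0, 0], [0, 0, 0], [0, 0, 0], [0, 0, 0]]}}

```text
time: 0.93
position: [0.388, 0.1648, 0.2306]
ee_rot: [0.002, 0.835, 0.55, -0.002]
ft_force: [0.5, 0.8, 0.4]
finger_gap: 0.604
```

Emit:
{"op": "carry_out", "data": {"offset": [[-0.6, 0.72, 0], [-0.6, 0.72, 0], [-0.6, 0.72, 0], [-0.6, 0.72, 0], [-0.6, 0.72, 0]], "rotation": [[0, 0, 0], [0, 0, 0], [0, 0, 0], [0, 0, 0], [0, 0, 0]]}}

```text
time: 1.35
position: [0.4741, -0.0062, 0.2311]
ee_rot: [0.002, 0.836, 0.549, -0.002]
ft_force: [0.6, -0.3, -0.0]
finger_gap: 0.597
```

```bash
python3 -c "
from h import *
snap(1); go([.547,-.141,.23],108.6)"
```

```text
t 1.45 pos [ 0.4743 -0.006   0.2308] yaw 66.4 q6 -1.40 gap 0.604 F [ 1.  -0.2 -0.5] M [ 0.04 -0.05 -0.  ]
offset [-0.473  0.603  0.008] rot [-0.001  0.008 -0.937]
```

```bash
python3 -c "
from h import *
o=obs();p=o['position']
X=np.array([np.cos(np.radians(66.4)),np.sin(np.radians(66.4)),0]);Y=np.array([X[1],-X[0],0])
for n,b,k in (('top',(200,120,440,290),3.3),('side',(190,20,470,270),2.3)):
    c=load(n,1); L=[([p-X*.03,p+X*.03],(0,255,255)),([p-Y*.011,p+Y*.011],(0,255,0)),([p,p+[0,0,.06]],(255,0,255))]
    crop(c,b,k,f'pics/c{n}1.png',[(np.array(a),q) for a,q in L])"
```

```text
(no output)
```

View pics/ctop1.png

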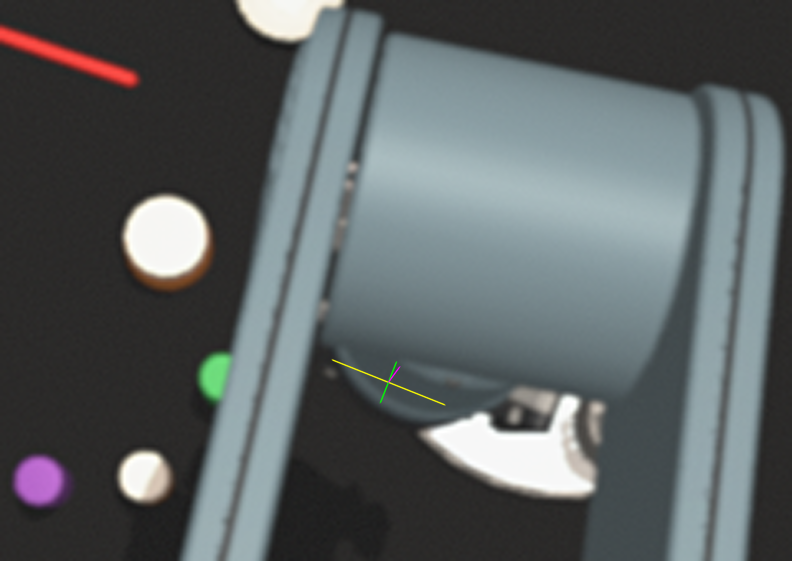

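View pics/cside1.png

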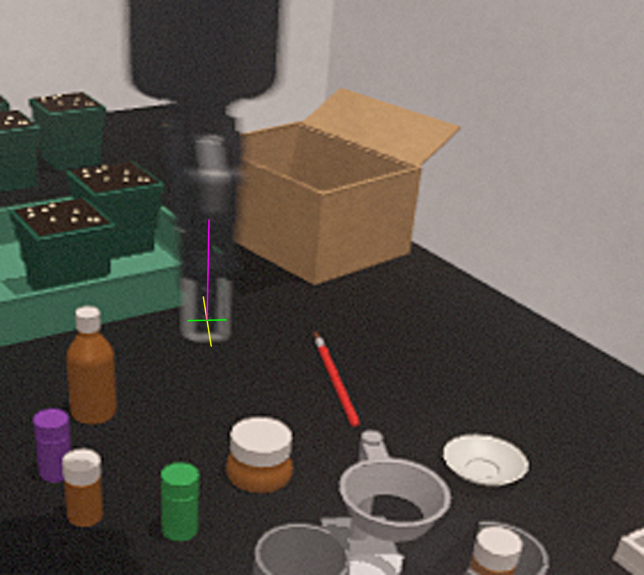

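Emit:
{"op": "carry_out", "data": {"offset": [[-0.48, 0.61, 0], [-0.48, 0.61, 0], [-0.48, 0.61, 0], [-0.48, 0.61, 0], [-0.48, 0.61, 0]], "rotation": [[0, 0, -0.2], [0, 0, -0.4], [0, 0, -0.6], [0, 0, -0.8], [0, 0, -0.93]]}}

```text
time: 1.87
position: [0.5499, -0.1476, 0.2306]
ee_rot: [0.002, 0.626, 0.78, -0.003]
ft_force: [-0.7, 0.0, 0.0]
finger_gap: 0.598
```

```bash
python3 -c "
from h import *
go([.547,-.1435,.17],108.6)"
```

```text
t 1.8667 pos [ 0.5499 -0.1476  0.2306] yaw 102.5 q6 -2.24 gap 0.598 F [-0.7  0.   0. ] M [ 0.01 -0.01 -0.01]
offset [ 0.026 -0.009  0.303] rot [-0.003  0.01  -0.136]
```

Emit:
{"op": "carry_out", "data": {"offset": [[0.026, -0.01, 0.1], [0.026, -0.01, 0.3], [0.026, -0.01, 0.3], [0.026, -0.01, 0.3]], "rotation": [[0, 0, -0.136], [0, 0, -0.136], [0, 0, -0.136], [0, 0, -0.136]], "fingers": 0.0}}

```text
time: 2.2
position: [0.5448, -0.1417, 0.1687]
ee_rot: [-0.001, 0.584, 0.812, -0.004]
ft_force: [0.1, 1.0, 0.3]
finger_gap: 0.497
```

```bash
python3 -c "
from h import *
snap(2);go([.547,-.1435,.17],108.6)
o=obs();p=o['position']
def bar(c,a,col):
    a=np.radians(a);u=np.array([np.cos(a),np.sin(a),0])*.03;v=np.array([-np.sin(a),np.cos(a),0])*.008
    return [(np.array([[*c,z]]*5)+[u+v,u-v,-u-v,-u+v,u+v],col) for z in (.105,.145)]
X=np.array([np.cos(np.radians(108.6)),np.sin(np.radians(108.6)),0]);Y=np.array([X[1],-X[0],0])
for n,b,k in (('top',(260,100,480,280),3.3),('side',(250,120,470,320),3)):
    c=load(n,2); L=[([p-X*.03,p+X*.03],(0,255,255)),([p-Y*.011,p+Y*.011],(0,255,0)),([p,p+[0,0,.06]],(255,0,255))]+bar((.5468,-.1447),18.6,(255,255,0))
    crop(c,b,k,f'pics/c{n}2.png',[(np.array(a),q) for a,q in L])"
```

```text
t 2.3 pos [ 0.5474 -0.143   0.1721] yaw 108.6 q6 -2.34 gap 0.504 F [ 0.4 -0.2  0.4] M [-0.02 -0.   -0.05]
offset [-0.002 -0.003  0.011] rot [-0.002  0.011  0.   ]
```

View pics/cside2.png

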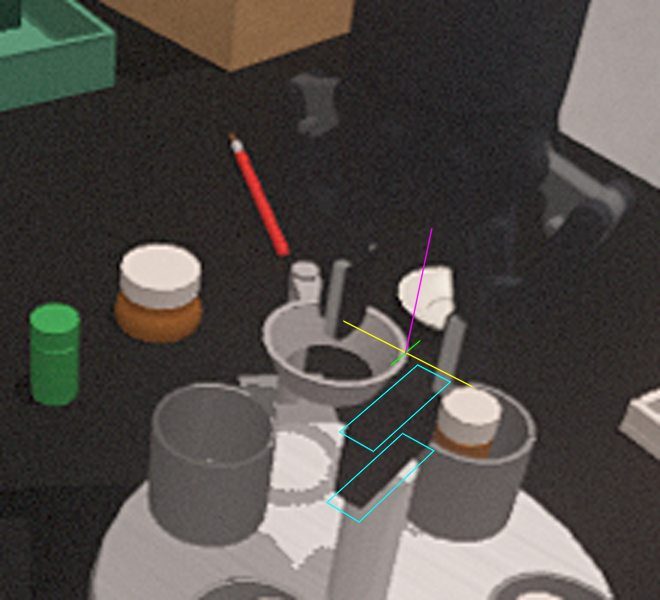

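View pics/ctop2.png

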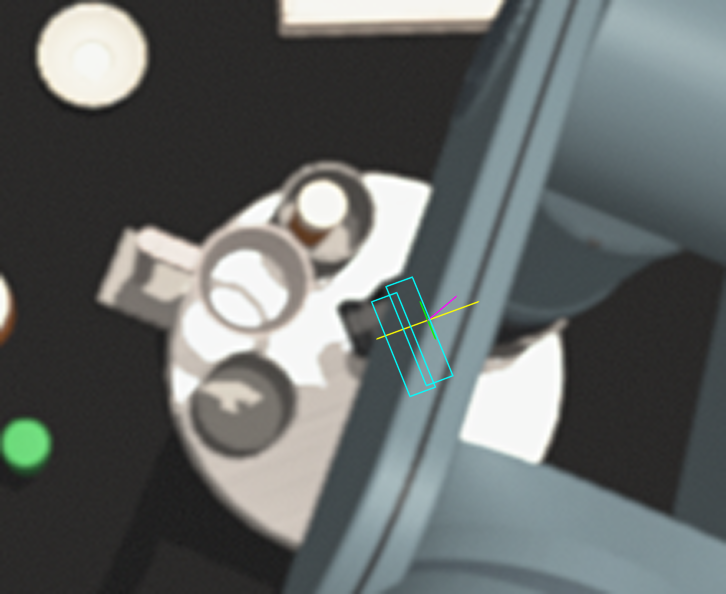

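Emit:
{"op": "carry_out", "data": {"offset": [[0, 0, 0.15], [0, 0, 0.3], [0, 0, 0.31], [0, 0, 0.31]], "rotation": [[0, 0, 0], [0, 0, 0], [0, 0, 0], [0, 0, 0]]}}

```text
time: 2.63
position: [0.5473, -0.1431, 0.1106]
ee_rot: [0.002, 0.583, 0.812, -0.003]
ft_force: [-0.9, 0.3, 0.6]
finger_gap: 0.501
```

```bash
python3 -c "
from h import *
snap(3);go([.547,-.1435,.11],108.6)
c=load('side',3);crop(c,(250,120,470,320),3,'pics/cside3.png')"
```

```text
t 2.7333 pos [ 0.549  -0.144   0.1126] yaw 108.6 q6 -2.34 gap 0.500 F [1.  0.4 1.3] M [ 0.04  0.05 -0.  ]
offset [ 0.006 -0.009  0.013] rot [0.001 0.014 0.001]
```

View pics/cside3.png

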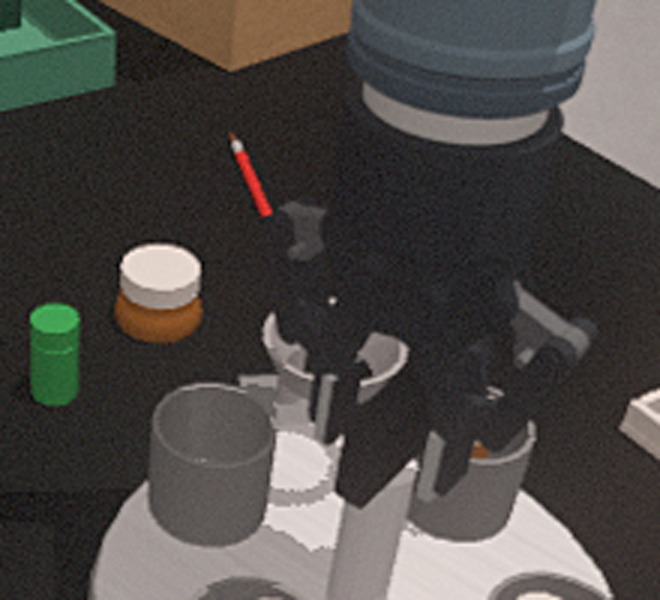

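The pads (left ~(358,260), right ~(394,280) in full-frame pixels) straddle the bar. Closing.

Emit:
{"op": "carry_out", "data": {"offset": [[0, 0, 0], [0, 0, 0], [0, 0, 0], [0, 0, 0]], "rotation": [[0, 0, 0], [0, 0, 0], [0, 0, 0], [0, 0, 0]], "fingers": -0.5}}

```text
time: 3.07
position: [0.5495, -0.1442, 0.1135]
ee_rot: [0.005, 0.583, 0.812, -0.003]
ft_force: [0.3, -0.3, 0.5]
finger_gap: 0.249
```

Emit:
{"op": "carry_out", "data": {"offset": [[0, 0, 0], [0, 0, 0], [0, 0, 0], [0, 0, 0]], "rotation": [[0, 0, 0], [0, 0, 0], [0, 0, 0], [0, 0, 0]], "fingers": -0.8}}

```text
time: 3.4
position: [0.5488, -0.1424, 0.1137]
ee_rot: [0.004, 0.583, 0.812, -0.002]
ft_force: [-2.0, 5.4, 4.5]
finger_gap: 0.178
```

```bash
python3 -c "
from h import *
go([.547,-.1435,.11],64.4)"
```

```text
t 3.4 pos [ 0.5488 -0.1424  0.1137] yaw 108.6 q6 -2.34 gap 0.178 F [-2.   5.4  4.5] M [ 1.32  0.29 -0.02]
offset [-0.002 -0.01   0.019] rot [0.006 0.009 0.983]
```

Emit:
{"op": "carry_out", "data": {"offset": [[0, 0, 0], [0, 0, 0], [0, 0, 0], [0, 0, 0], [0, 0, 0]], "rotation": [[0, 0, 0.1], [0, 0, 0.2], [0, 0, 0.3], [0, 0, 0.4], [0, 0, 0.5]]}}

```text
time: 3.82
position: [0.5486, -0.1414, 0.1138]
ee_rot: [0.003, 0.732, 0.681, -0.001]
ft_force: [0.2, 4.3, 1.1]
finger_gap: 0.178
```

```bash
python3 -c "
from h import *
go([.547,-.1435,.11],64.4)"
```

```text
t 3.8167 pos [ 0.5486 -0.1414  0.1138] yaw 85.9 q6 -1.94 gap 0.178 F [0.2 4.3 1.1] M [0.78 0.02 0.07]
offset [-0.011 -0.007  0.019] rot [0.007 0.006 0.478]
```

Emit:
{"op": "carry_out", "data": {"offset": [[0, 0, 0], [0, 0, 0], [0, 0, 0], [0, 0, 0], [0, 0, 0]], "rotation": [[0, 0, 0.1], [0, 0, 0.2], [0, 0, 0.3], [0, 0, 0.4], [0, 0, 0.48]]}}

```text
time: 4.23
position: [0.5488, -0.1405, 0.1137]
ee_rot: [0.003, 0.848, 0.531, 0.001]
ft_force: [1.2, 3.0, -1.0]
finger_gap: 0.18
```

```bash
python3 -c "
from h import *
snap(4);go([.547,-.1435,.11],64.4)
crop(load('side',4),(250,180,470,380),3,'pics/cside4.png')
crop(load('top',4),(270,120,450,280),4,'pics/ctop4.png')"
```

```text
t 4.3333 pos [ 0.5488 -0.1405  0.1137] yaw 64.3 q6 -1.57 gap 0.174 F [ 2.1  3.8 -0.2] M [ 0.63 -0.02 -0.01]
offset [-0.017 -0.002  0.019] rot [ 0.007  0.003 -0.003]
```

View pics/cside4.png

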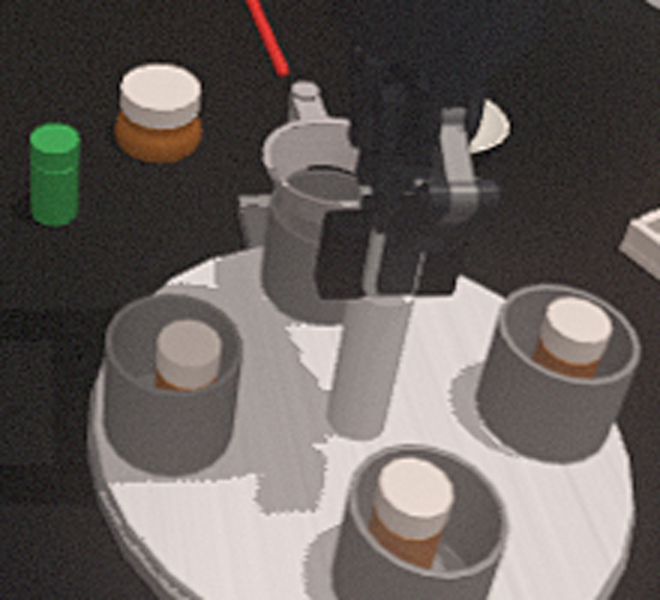

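View pics/ctop4.png

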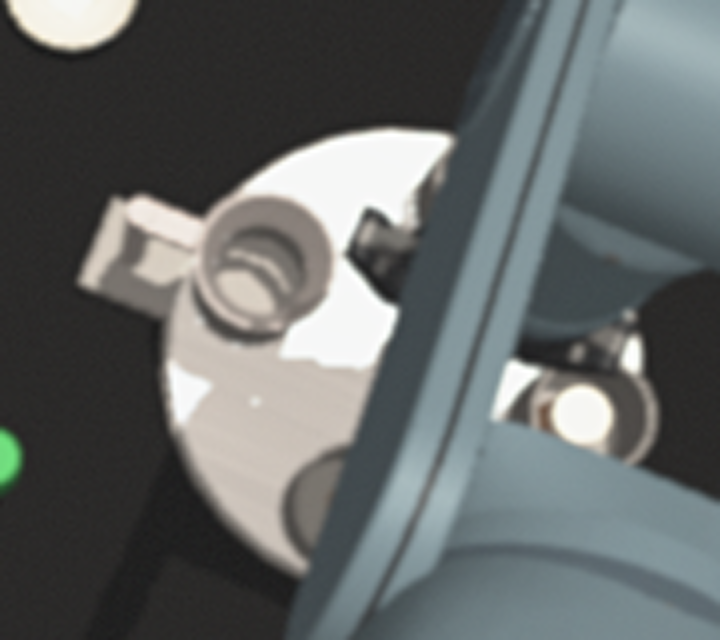

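The empty bin is now visible beneath the funnel. I'll release the bar and lift straight up.

Emit:
{"op": "carry_out", "data": {"offset": [[0, 0, 0], [0, 0, 0], [0, 0, 0], [0, 0, 0]], "rotation": [[0, 0, 0], [0, 0, 0], [0, 0, 0], [0, 0, 0]], "fingers": -0.2}}

```text
time: 4.67
position: [0.5488, -0.1409, 0.1138]
ee_rot: [0.003, 0.847, 0.532, 0.0]
ft_force: [0.9, -0.2, 0.2]
finger_gap: 0.402
```

Emit:
{"op": "carry_out", "data": {"offset": [[0, 0, -0.15], [0, 0, -0.35], [0, 0, -0.5], [0, 0, -0.6], [0, 0, -0.6]], "rotation": [[0, 0, 0], [0, 0, 0], [0, 0, 0], [0, 0, 0], [0, 0, 0]]}}

```text
time: 5.08
position: [0.5507, -0.1417, 0.2396]
ee_rot: [0.008, 0.847, 0.532, 0.003]
ft_force: [0.1, -0.2, 0.3]
finger_gap: 0.397
```

```bash
python3 -c "
from h import *
go([.44,.125,.23],64.4)"
```

```text
t 5.0833 pos [ 0.5507 -0.1417  0.2396] yaw 64.3 q6 -1.57 gap 0.397 F [ 0.1 -0.2  0.3] M [-0.01  0.01 -0.03]
offset [ 0.962 -1.078  0.028] rot [ 0.02   0.004 -0.002]
```

Emit:
{"op": "carry_out", "data": {"offset": [[0.2, -0.22, 0], [0.35, -0.39, 0], [0.5, -0.56, 0], [0.65, -0.73, 0], [0.65, -0.73, 0]], "rotation": [[0.02, 0, 0], [0.02, 0, 0], [0.02, 0, 0], [0.02, 0, 0], [0.02, 0, 0]], "fingers": 0.2}}

```text
time: 5.5
position: [0.4731, 0.0414, 0.2361]
ee_rot: [-0.0, 0.846, 0.533, -0.002]
ft_force: [0.8, 0.5, 0.1]
finger_gap: 0.601
```

Emit:
{"op": "carry_out", "data": {"offset": [[0.15, -0.17, 0.03], [0.3, -0.34, 0.03], [0.3, -0.34, 0.03], [0.3, -0.34, 0.03], [0.3, -0.34, 0.03]], "rotation": [[0, 0, 0.15], [0, 0, 0.3], [0, 0, 0.45], [0, 0, 0.6], [0, 0, 0.75]]}}

```text
time: 5.92
position: [0.4366, 0.126, 0.2295]
ee_rot: [0.0, 0.965, 0.263, -0.002]
ft_force: [0.5, -0.9, 0.2]
finger_gap: 0.599
```

Run:
```python
from h import *
snap(5);go([.44,.125,.12],30)
p=obs()['position']; t=load('top',5); s=load('side',5)
crop(t,(290,120,450,280),4,'pics/ctop5.png',[])
L=[(circ(.44,.1247,z,.014),(0,255,0)) for z in (0.001,.056)]+[(np.array([p,[p[0],p[1],.056]]),(255,0,255))]
crop(s,(170,80,330,260),3.3,'pics/cside5.png',L)
for n in ("Green",(268,235)),("Purple",(212,266)): print(n[0],ray(t,n[1],.056))
```

```text
t 6.0167 pos [0.4372 0.1251 0.2296] yaw 30.6 q6 -0.50 gap 0.598 F [ 0.6 -0.1 -0.9] M [ 0.   -0.01  0.03]
offset [0.014 0.008 0.548] rot [-0.     0.005  0.014]
Green [0.49790184 0.07701892 0.056     ]
Purple [0.43882465 0.1900969  0.056     ]
```

View pics/cside5.png

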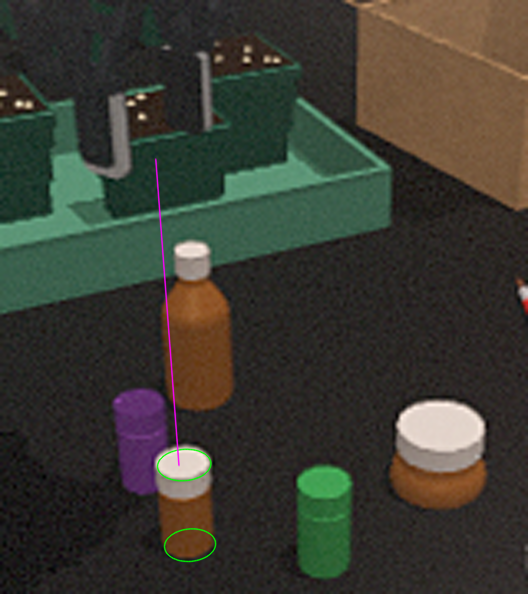

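View pics/top5.png

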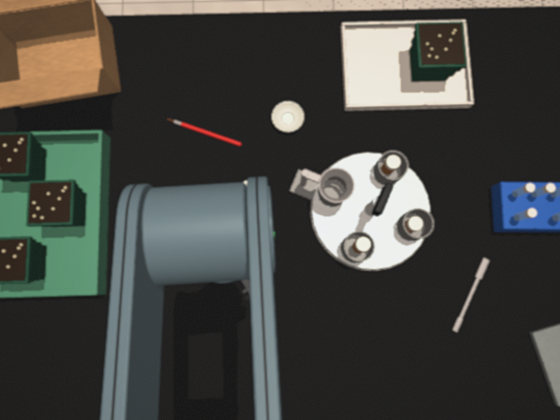

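Emit:
{"op": "carry_out", "data": {"offset": [[0.015, 0.01, 0.2], [0.015, 0.01, 0.4], [0.015, 0.01, 0.6], [0.015, 0.01, 0.6]], "rotation": [[0, 0, 0], [0, 0, 0], [0, 0, 0], [0, 0, 0]]}}

```text
time: 6.35
position: [0.4347, 0.124, 0.103]
ee_rot: [-0.001, 0.964, 0.266, -0.009]
ft_force: [-1.4, -0.5, 0.1]
finger_gap: 0.601
```

Run:
```python
from h import *
snap(6);go([.44,.125,.023],30)
p=obs()['position']; s=load('side',6); t=load('top',5)
a=np.radians(30);X=np.array([np.cos(a),np.sin(a),0]);Y=np.array([X[1],-X[0],0])
crop(s,(170,120,330,280),3.7,'pics/cside6.png',[(np.array([p-X*.025,p+X*.025]),(0,255,255)),(np.array([p-Y*.011,p+Y*.011]),(0,255,0))])
crop(t,(290,130,450,280),4,'pics/ctop5.png')
```

```text
t 6.45 pos [0.4394 0.1243 0.1089] yaw 30.7 q6 -0.50 gap 0.601 F [ 0.1 -1.   0.7] M [ 0.01 -0.05 -0.02]
offset [ 0.008 -0.001  0.43 ] rot [-0.003  0.01   0.016]
```

View pics/cside6.png

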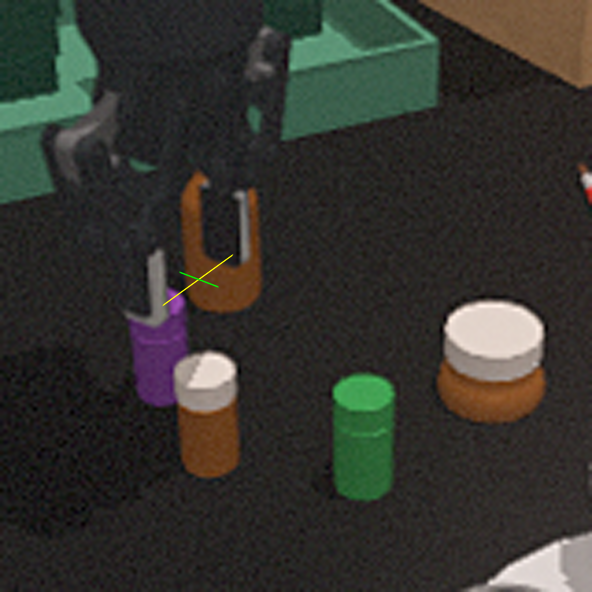

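View pics/ctop5.png

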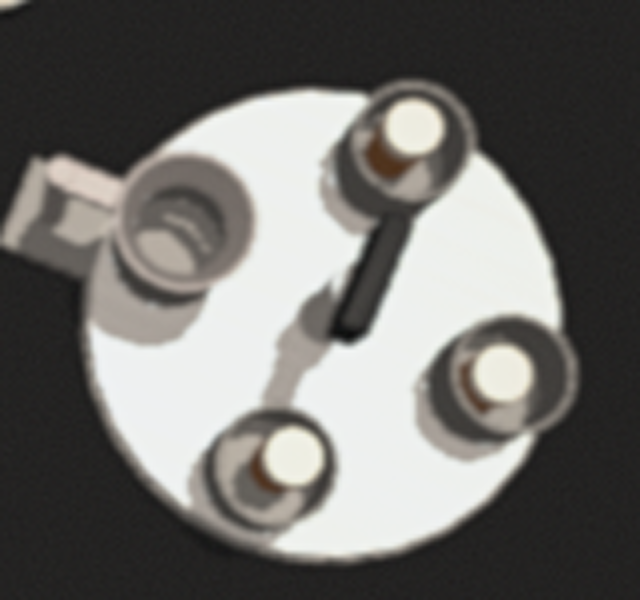

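Emit:
{"op": "carry_out", "data": {"offset": [[0, 0, 0.15], [0, 0, 0.3], [0, 0, 0.4], [0, 0, 0.43], [0, 0, 0.43]], "rotation": [[0, 0.01, 0], [0, 0.01, 0], [0, 0.01, 0], [0, 0.01, 0], [0, 0.01, 0]]}}

```text
time: 6.87
position: [0.4398, 0.124, 0.0237]
ee_rot: [-0.001, 0.964, 0.265, 0.0]
ft_force: [0.5, -0.3, 1.0]
finger_gap: 0.601
```

Run:
```python
from h import *
snap(7,("side",));go([.44,.125,.023],30)
s=load('side',7)
crop(s,(170,140,330,300),3.7,'pics/cside7.png')
t=load('top',5)
q={k:ray(t,(u/4+289.5,v/4+129.5),z) for k,u,v,z in (("A",413,146,.075),("B",512,378,.075),("C",270,470,.075),("F",187,220,.106))}
ax=(q["A"]+q["C"])[:2]/2; print(ax)
for k in q: d=q[k][:2]-ax; print(k,q[k].round(4),np.hypot(*d).round(4),np.degrees(np.arctan2(d[1],d[0])).round(1))
```

```text
t 6.9167 pos [0.4405 0.1241 0.0246] yaw 30.8 q6 -0.51 gap 0.603 F [0.1 1.1 0.8] M [-0.03  0.    0.01]
offset [ 0.    -0.005  0.008] rot [-0.001 -0.003  0.017]
[ 0.54807138 -0.13851857]
A [ 0.6292 -0.1791  0.075 ] 0.0907 -26.6
B [ 0.5094 -0.2207  0.075 ] 0.0908 -115.2
C [ 0.467  -0.0979  0.075 ] 0.0907 153.4
F [ 0.5869 -0.0586  0.106 ] 0.0888 64.1
```

View pics/cside7.png

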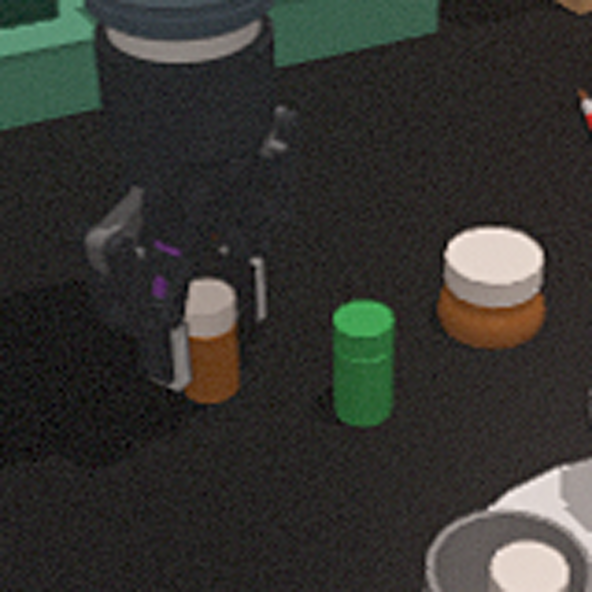

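The bin is at about 64.0° and the funnel at 64.1°, so they line up. The vial stands between the pads, so I'll grip it.

Emit:
{"op": "carry_out", "data": {"offset": [[0, 0, 0], [0, 0, 0], [0, 0, 0], [0, 0, 0], [0, 0, 0]], "rotation": [[0, 0, 0], [0, 0, 0], [0, 0, 0], [0, 0, 0], [0, 0, 0]], "fingers": -0.7}}

```text
time: 7.33
position: [0.4429, 0.1242, 0.0269]
ee_rot: [-0.0, 0.964, 0.265, 0.004]
ft_force: [0.0, 0.4, 7.8]
finger_gap: 0.313
```

Emit:
{"op": "carry_out", "data": {"offset": [[0, 0, -0.15], [0, 0, -0.35], [0, 0, -0.55], [0, 0, -0.75], [0, 0, -0.85]], "rotation": [[0, 0, 0], [0, 0, 0], [0, 0, 0], [0, 0, 0], [0, 0, 0]]}}

```text
time: 7.75
position: [0.4439, 0.124, 0.2033]
ee_rot: [0.001, 0.964, 0.266, 0.008]
ft_force: [1.2, 0.8, -0.3]
finger_gap: 0.313
```

Run:
```python
from h import *
snap(8,("side",));go([.587,-.06,.2],30)
s=load('side',8)
crop(s,(150,40,330,220),3.3,'pics/cside8.png')
```

```text
t 7.8 pos [0.4455 0.1241 0.2056] yaw 30.8 q6 -0.51 gap 0.312 F [1.9 0.3 1.8] M [ 0.07 -0.01 -0.03]
offset [0.135 1.153 0.041] rot [ 0.011 -0.025  0.018]
```

View pics/cside8.png

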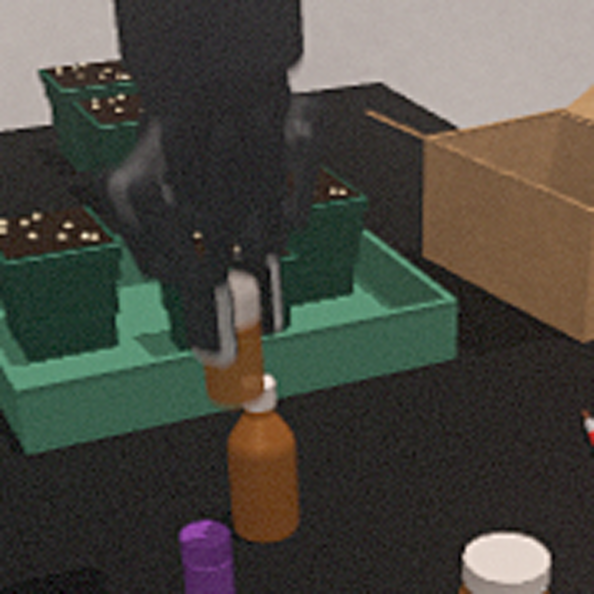

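Emit:
{"op": "carry_out", "data": {"offset": [[0.02, 0.18, 0], [0.04, 0.36, 0], [0.06, 0.54, 0], [0.08, 0.7, 0], [0.08, 0.7, 0]], "rotation": [[0.01, -0.025, 0], [0.01, -0.025, 0], [0.01, -0.025, 0], [0.01, -0.025, 0], [0.01, -0.025, 0]]}}

```text
time: 8.22
position: [0.5348, 0.0073, 0.2082]
ee_rot: [0.002, 0.964, 0.264, 0.002]
ft_force: [-0.4, -0.3, -0.7]
finger_gap: 0.312
```

Run:
```python
from h import *
go([.587,-.06,.19],30)
```

```text
t 8.2167 pos [0.5348 0.0073 0.2082] yaw 30.6 q6 -0.73 gap 0.312 F [-0.4 -0.3 -0.7] M [-0.03  0.01  0.05]
offset [0.053 0.422 0.093] rot [ 0.007 -0.003  0.014]
```

Emit:
{"op": "carry_out", "data": {"offset": [[0.02, 0.18, 0.03], [0.05, 0.36, 0.06], [0.053, 0.422, 0.09], [0.053, 0.422, 0.09], [0.053, 0.422, 0.09]], "rotation": [[0.007, 0, 0], [0.007, 0, 0], [0.007, 0, 0], [0.007, 0, 0], [0.007, 0, 0]]}}

```text
time: 8.63
position: [0.5863, -0.0598, 0.1903]
ee_rot: [-0.001, 0.965, 0.264, 0.0]
ft_force: [0.3, -0.6, 0.2]
finger_gap: 0.315
```

Run:
```python
from h import *
snap(9);go([.587,-.06,.115],30)
crop(load('side',9),(270,120,450,300),3.3,'pics/cside9.png',[(circ(.587,-.06,.106,.032),(0,255,0))])
crop(load('top',9),(270,120,450,280),4,'pics/ctop9.png',[(circ(.587,-.06,.106,.032),(0,255,0))])
```

```text
t 8.7333 pos [ 0.5862 -0.0587  0.1911] yaw 30.7 q6 -0.83 gap 0.312 F [-0.2  1.2 -0.2] M [-0.01  0.02 -0.05]
offset [-0.     0.008  0.381] rot [-0.001 -0.003  0.015]
```

View pics/cside9.png

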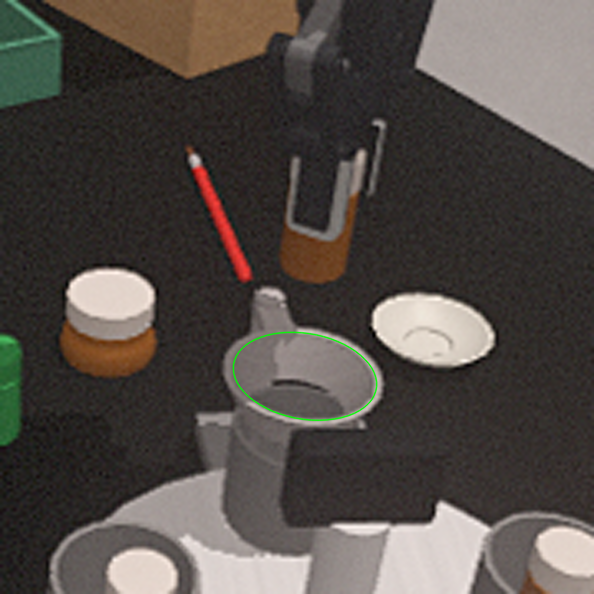

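View pics/ctop9.png

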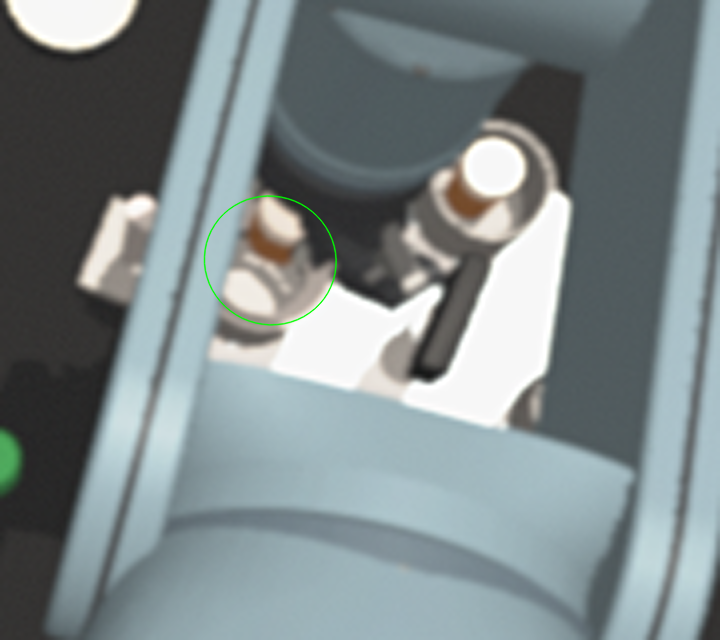

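Funnel circle fits in both views (side ~(362,234)). Descending so the vial's lower end enters the mouth.

Emit:
{"op": "carry_out", "data": {"offset": [[0, 0.005, 0.1], [0, 0.005, 0.2], [0, 0.005, 0.3], [0, 0.005, 0.37], [0, 0.005, 0.37]], "rotation": [[0, 0, 0], [0, 0, 0], [0, 0, 0], [0, 0, 0], [0, 0, 0]]}}

```text
time: 9.15
position: [0.5841, -0.0573, 0.1148]
ee_rot: [-0.002, 0.964, 0.265, -0.001]
ft_force: [-0.9, 0.1, -0.3]
finger_gap: 0.315
```

Run:
```python
from h import *
snap(10,("side",));go([.587,-.06,.115],30)
crop(load('side',10),(270,120,450,300),3.3,'pics/cside10.png')
```

```text
t 9.2 pos [ 0.5852 -0.0578  0.1165] yaw 30.8 q6 -0.83 gap 0.318 F [-0.1 -0.5  0.4] M [ 0.01 -0.01  0.01]
offset [0.002 0.014 0.007] rot [-0.004 -0.     0.017]
```

View pics/cside10.png

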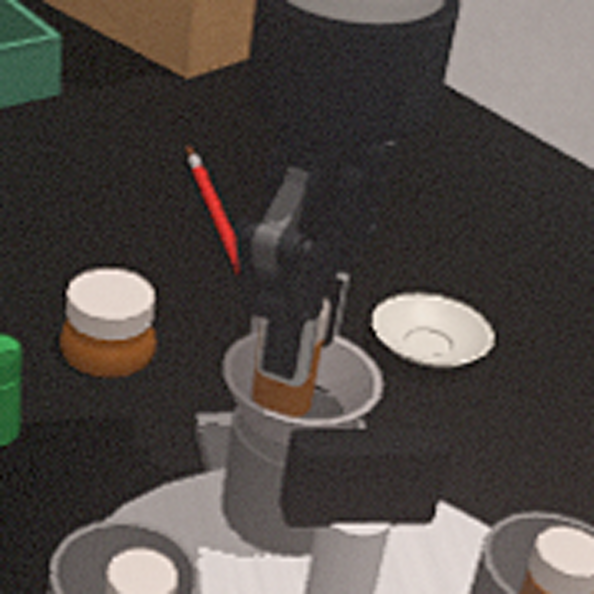

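Run:
```python
from h import *
s=load('side',10)
crop(s,(310,200,400,290),6.5,'pics/cs10b.png',[(circ(.587,-.06,.084,.022),(0,0,255)),(circ(.587,-.06,.106,.032),(0,255,0)),(circ(.5841,-.0573,.09,.014),(255,255,0)),(circ(.5841,-.0573,.144,.014),(255,255,0))])
```

```text
(no output)
```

View pics/cs10b.png

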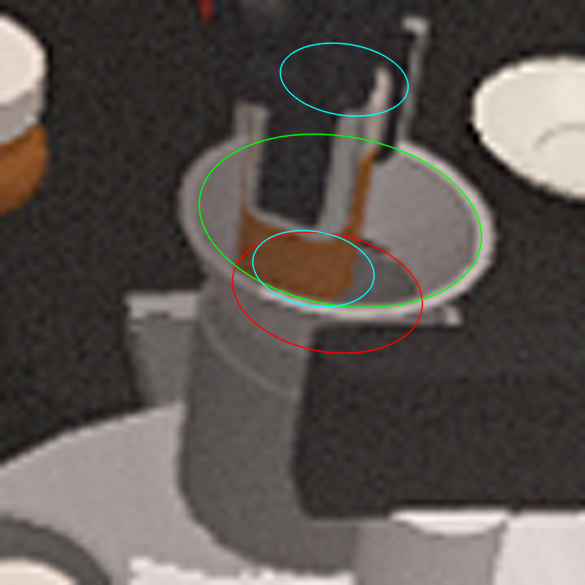

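Emit:
{"op": "carry_out", "data": {"offset": [[0.012, 0.025, 0.005], [0.012, 0.025, 0.005], [0.012, 0.025, 0.005], [0.012, 0.025, 0.005]], "rotation": [[0, 0, 0], [0, 0, 0], [0, 0, 0], [0, 0, 0]]}}

```text
time: 9.53
position: [0.5904, -0.0609, 0.1166]
ee_rot: [-0.001, 0.964, 0.265, 0.0]
ft_force: [0.6, -0.1, -0.2]
finger_gap: 0.315
```

Run:
```python
from h import *
snap(11,("side",));go([.587,-.06,.115],30)
s=load('side',11)
crop(s,(310,200,400,290),6.5,'pics/cs11b.png',[(circ(.587,-.06,.09,.022),(0,0,255))])
```

```text
t 9.5833 pos [ 0.5902 -0.0609  0.1163] yaw 30.8 q6 -0.83 gap 0.311 F [-0.3  0.2 -1.2] M [-0.   -0.04 -0.01]
offset [-0.012 -0.012  0.007] rot [-0.002 -0.001  0.017]
```

View pics/cs11b.png

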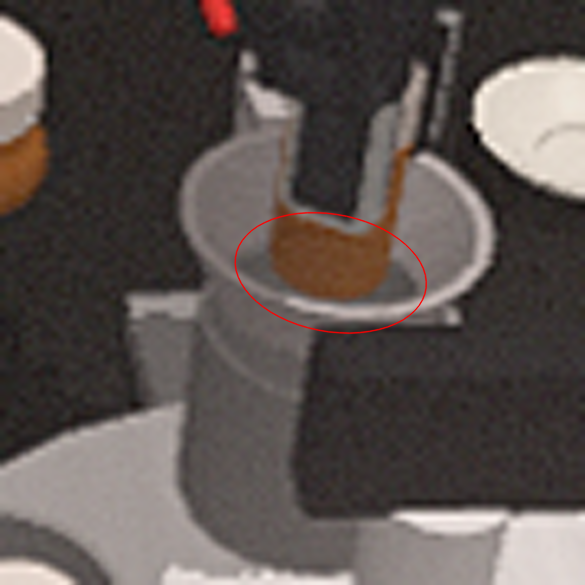

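The vial is centred over the opening (side ~(361,241)). Releasing.

Emit:
{"op": "carry_out", "data": {"offset": [[0, 0, 0], [0, 0, 0], [0, 0, 0], [0, 0, 0], [0, 0, 0]], "rotation": [[0, 0, 0], [0, 0, 0], [0, 0, 0], [0, 0, 0], [0, 0, 0]], "fingers": 0.3}}

```text
time: 10.0
position: [0.5902, -0.0609, 0.1163]
ee_rot: [-0.001, 0.964, 0.265, 0.0]
ft_force: [0.8, 0.6, -0.4]
finger_gap: 0.651
```

Emit:
{"op": "carry_out", "data": {"offset": [[0, 0, -0.15], [0, 0, -0.35], [0, 0, -0.55], [0, 0, -0.7], [0, 0, -0.7]], "rotation": [[0, 0, 0], [0, 0, 0], [0, 0, 0], [0, 0, 0], [0, 0, 0]]}}

```text
time: 10.42
position: [0.5935, -0.0622, 0.2643]
ee_rot: [0.002, 0.964, 0.265, 0.006]
ft_force: [0.2, 0.1, 0.8]
finger_gap: 0.652
```

Emit:
{"op": "carry_out", "data": {"offset": [[-0.1, -0.18, 0], [-0.2, -0.35, 0], [-0.3, -0.5, 0], [-0.4, -0.65, 0], [-0.45, -0.8, 0]], "rotation": [[0, 0, 0], [0, 0, 0], [0, 0, 0], [0, 0, 0], [0, 0, 0]]}}

```text
time: 10.83
position: [0.4317, 0.0296, 0.2616]
ee_rot: [0.002, 0.964, 0.265, 0.005]
ft_force: [-0.2, 0.1, 0.0]
finger_gap: 0.652
```

Run:
```python
from h import *
snap(12);go([.587,-.06,.115],30)
crop(load('side',12),(270,160,450,340),3.3,'pics/cside12.png')
crop(load('top',12),(290,130,450,280),4,'pics/ctop12.png')
```

```text
t 10.9333 pos [0.4306 0.0317 0.2621] yaw 30.9 q6 -0.73 gap 0.646 F [0.4 0.2 0.4] M [ 0.05 -0.02 -0.06]
offset [0.429 0.79  0.745] rot [ 0.008 -0.012  0.02 ]
```

View pics/cside12.png

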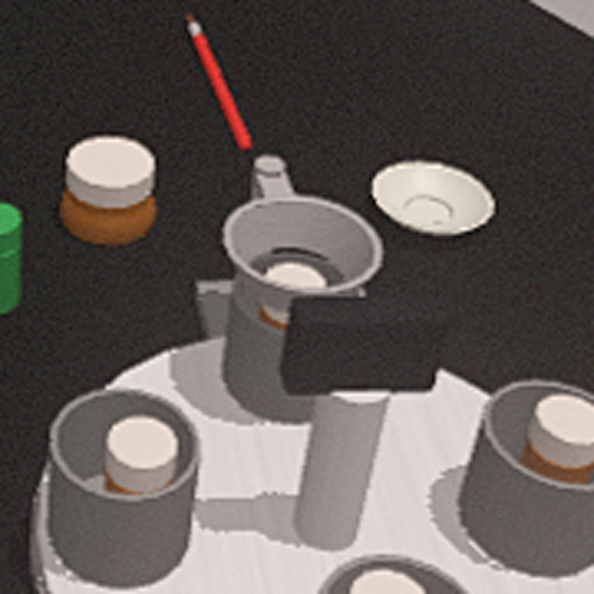

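View pics/ctop12.png

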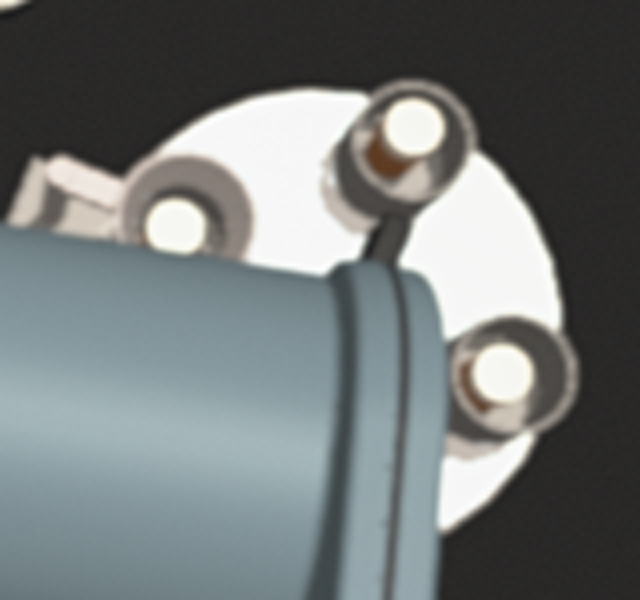

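Run:
```python
from h import *
t=load('top',12);f=lambda u,v,z:ray(t,(u/4+289.5,v/4+129.5),z).round(4)
print("cap",f(176,225,.08),"funnel",f(187,220,.106)); print("A",f(413,146,.075))
from plant import finish_job; print(finish_job())
```

```text
cap [ 0.5904 -0.0566  0.08  ] funnel [ 0.5869 -0.0586  0.106 ]
A [ 0.6292 -0.1791  0.075 ]
the job is handed in; nothing more can be done
None
```

I turned the carousel about 44° clockwise by its bar handle, which put the empty bin under the funnel. I then dropped the small amber vial with the white cap through the funnel into that bin, moved the arm clear and handed the job in at about 11 s.

- **Bin under the funnel:** after the turn, the top picture put the bin at about 64.0° and the funnel at 64.1°. After the drop, the neighbouring bin I measured was in the same place, so the carousel had not moved.
- **Vial in the bin:** the last pictures show the cap at the height of the other vials' caps. Seen from above it is about 4 mm from the funnel centre. I did not measure whether the vial was at rest, only that it looked upright and settled.
- **Arm clear:** the wrist force read about zero, and the arm was standing well away from the carousel.
- **Cameras disagreed:** the two cameras differed by about 5–9 mm, mostly in y. I used their average, which fitted where the gripper centred on the handle.
- **Vial offset in the jaws:** the vial first appeared about 4 mm off at the funnel, so I shifted the gripper about 6 mm before releasing.

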